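# Lever up the sunk butcher block and shim it level

### The arm

A 7-joint arm with a two-finger parallel gripper is mounted at the origin on the work surface. World frame = base frame: x ahead of the robot, y to its left, z up, the work surface at z = 0. Lengths are in m, angles in rad, forces in N, time in s.
With the tool pointing down it reaches from about 0.35 to 0.9 m from the base axis. Payload 7.2 kg.
Tool frame: the origin (TCP) lies on the centre line of the jaws, within the pads' length; the fingertips stand 14 mm ahead of it and the grasp point (between the pads) lies 5 mm behind it (arm.tip_extent is the distance from the TCP to the fingertips, in m); z points along the fingers, y is the line along which they close (so a half turn about z gives the same grasp; the last joint's range is limited). The gripper opens to 88 mm and grips with 3 to 60 N. Pads are 20 mm wide; open, the fingers measure 115 mm over their backs; the gripper's body (75 mm by 178 mm) begins 61 mm behind the grasp point.
Start: joints at [1.147, 0.411, -0.013, 1.596, 0.006, 1.134, -0.082], TCP at [0.218, -0.586, 0.237] pointing down, gripper open.
Joint ranges: [-2.95, 2.95], [-0.29, 1.99], [-1.47, 1.44], [0.14, 2.54], [-1.03, 4.17], [0.13, 1.85], [-2.86, 2.86]. Speed limits (rad/s): [2.39, 2.39, 3.01, 3.01, 3.14, 3.14, 3.14].

### API

Orientations are given as a rotation vector (axis times angle).
In Python, from workcell import get_obs, cams, workorder, arm gives the robot as it stands.
- The arm moves only by the shell command python3 -m pendant 'ROWS' [FORCE]. ROWS is JSON, a list of rows, each a list of 3 entries, a list of its own where there are three numbers: the shift along the tool's x, y, z in mm, then the turn, a rotation vector about the tool's x, y, z in degrees, then the opening, from 0 (shut) to 1 (fully open). In form: [[[dx, dy, dz], [ax, ay, az], fingers], ...]. A call has 1 to 12 rows; each row shifts and turns the commanded pose from where the row before left it, along the tool's axes as they then stand; what a row does not reach is not made up. A row lasts 1/10 s, in which the tool goes at most 50 mm and 8.59 degrees, less where a joint would pass 70% of its speed; a pose out of reach is approached as far as the arm can. A call with a gripper value outside its range is refused whole. The fingers move at their own pace and stop on an object; FORCE is the grip in N (left out, the last holds). Time passes only in rows, so rows that do not move let the fingers close. It gives the time, the measured TCP pose, the force, the opening and the grip force at its end, in the units of the state.
- get_obs(): the state, without advancing time (a new reading comes with each control period).
- cams.capture(name): name is "side" or "top"; returns (picture, depth): 420x560x3 uint8, blue, green, red; 420x560 float32, m along the optical axis (not along the pixel's ray), 0 where there is no reading.
- cams.camera_model(name): a dict with "K" (3x3 intrinsics, pixels), "dist_coeffs" ([k1, k2, p1, p2, k3] as OpenCV has them; the pictures are not rectified), "origin" and "rotation" of the camera in the world. Camera axes: x right, y up, looking along -z (the intrinsics and any distortion apply to the point x, -y, -z); pixel columns grow to the right and rows downward; lengths in m; the calibration is good to about 2 mm. A picture is of the moment at which its call begins. camera_model takes no time and is no camera call.
- workorder.job_done(): hands the job in; it is judged then, once.
The state is a dict: "t": time; "q": joint angles; "dq": joint speeds; "joint_torque": joint torques, N m; "ee_pos": TCP position; "orientation": TCP orientation; "contact_force": force on the tool from outside, world axes, zero at the start; "torque": the same for the moment, N m; "grip_width": finger opening in m; "finger_force": force on a finger pad.
Only numpy, scipy, OpenCV 4.12 (cv2) and the standard library are available. Lean on these libraries where they do the work, as an engineer would, in place of code of your own. Each camera call takes 0.05 s, during which the arm holds its last target. There are 200 camera calls.

### The job

The front edge of the hinged butcher block has sunk. Lever the edge up with the pry bar over the fulcrum ridge of the stand, trap the bar's handle under the stand's keeper hook so that the edge stays up, and slide the thicker of the two wooden shims under the edge, nose first, until you feel it bear on the hidden stop rail, gently, with less than 20 N. Then ease the bar off so that the block comes down gently on the shim, do not let it drop, draw the bar clear of the block and let go of it; never raise the edge more than about 20 mm, and leave everything else on the worktop alone.

Things in the scene. Friction and masses are not known exactly. Their poses are not given: they have to be found in the camera images.
- plinth: Fixed wooden plinth 340 (x) x 350 (y) x 30 mm high; origin at the centre of its underside on the worktop, z up. Its front faces its own -y. The butcher block is hinged over it; in front of the block's edge a 30 mm wide ledge of the plinth's top stays free.
- edge (a point): Point on the plinth's top (30 mm above the worktop) straight under the middle of the block's front edge: plinth x 0, y -0.145; axes those of the plinth. The edge runs 150 mm to either side along x. Under the block a 10 mm high steel stop rail runs along the plinth's top, parallel to the edge; it was set by hand 36 to 54 mm behind the edge and cannot be measured: feel for it.
- hinge (a point): On the dark butcher block, 300 x 300 x 40 mm, 2.6 kg give or take a fifth. This point is on its hinge line, the middle of its rear underside edge (plinth y +0.155, 54 mm above the worktop); the block runs from there 300 mm along its -y to the front edge; z up through its thickness. As found, the gap between plinth top and front edge is 18 mm; on the 24 mm shim it is level.
- block (a joint): Tilt of the block about its rear hinge, rad: 0 as found (front edge sunk), grows as the front edge rises (edge lift = 300 mm x value). 0.020: level, resting on the thick shim. About 0.04 with the bar trapped under the keeper hook.
- stand: Lever stand fixed to the worktop in front of the plinth: wooden bed 50 x 280 x 12 mm, a fulcrum block with a rounded steel ridge (radius 8 mm, 50 mm long along x, top 52 mm above the worktop) and a steel keeper hook. Origin on the worktop under the ridge; its +y points to the block, roughly square to the edge, z up.
- ridge (a point): Middle of the top line of the fulcrum ridge, 52 mm above the worktop; axes those of the stand.
- keeper (a point): Middle of the underside of the keeper hook's lip, 70 mm above the worktop, at stand x 0, y -0.212; axes those of the stand. The lip is 24 mm long in y, 10 mm thick, and reaches from its post (face at x -0.014) to x +0.014; open towards +x. Press the handle lower than the lip on its +x side, swing it towards -x under the lip; the block's weight then keeps it up against the lip.
- bar: Loose steel pry bar 340 mm long, 0.45 kg, lying along its y, underside flat. Origin on the underside at its centre of mass, z up. Tip at y +0.185; blade 22 mm wide, 7 mm thick, its last 12 mm 4 mm thick. Handle 18 wide, 20 mm high from y +0.035 back to -0.155. Enters the gap with the tip sloping down 12 degrees over the ridge; level on the ridge it raises the edge 11 mm.
- shim: The thick loose wooden shim: slab 40 (x) x 82 (y) x 24 mm, on its rear end an upright grip tab 24 (x) x 22 (y) x 30 mm centred at y -0.030 (total height 54 mm). Origin at the centre of the underside, nose at y +0.041. Home: nose against the stop rail, origin then at plinth y -0.150 to -0.132, tab 6 to 24 mm in front of the edge. Weighs 50 g. Any place along the edge will do.
- thin_shim: The other shim, of the same shape but only 12 mm thick (total height 42 mm): not to be used. The two lie in either of two places on the worktop.
- onion: Brown onion, 72 mm wide, bystander; origin at its foot.
- pepper: Red bell pepper, 76 mm wide, 92 mm tall, bystander; origin at its foot.
- bowl: White bowl, 120 mm wide, 60 mm tall, bystander; origin at its foot.
- jar: Jar, 70 mm wide, 110 mm tall, bystander; origin at its foot.
- knife: Broad-bladed kitchen knife 290 mm long along its y, lying flat, bystander; origin near its middle.
- mill: Wooden pepper mill, 56 mm wide, 168 mm tall, bystander; origin at its foot.
Mind the look-alikes: they are no part of the job. What is shaped like the shim but black, green or purple is not meant.

How it is judged:
On the way, in this order (a step that is already met when the one before it is completed fails the run):
1. the block's front edge is levered up at least 8 mm by the bar over the fulcrum ridge (value of joint block above 0.0267 rad and contact force between bar and block above 2 N and contact force between bar and stand above 2 N), for 0.2 s.
2. the bar, trapped under the keeper hook, holds the edge up with the fingers off it (value of joint block above 0.0267 rad and contact force between bar and block above 2 N and contact force between the fingers and bar below 0.1 N), for 0.2 s.
3. the thick shim is pushed home under the raised edge until its nose meets the stop rail (within 2.5 mm) (value of joint block above 0.0225 rad and y of shim in the frame of rail above -0.0435 m and x of shim in the frame of plinth between -0.13 and 0.13 m and z of shim in the frame of plinth above 0.026 m and angle between shim's own z axis and vertical below 0.06 rad and angle between the y axis of shim and the y axis of plinth, either way round below 0.15 rad), for 0.1 s.
At the end, for the whole second after the job is handed in: Thick shim flat under the block's edge, nose within 2.5 mm of the stop rail, square within 0.15 rad; block resting on it (joint 0.016 to 0.0235); bar lying still, touching nothing of the block, its tip at least about 5 mm in front of the edge; fingers off everything (y of shim in the frame of rail above -0.0435 m and x of shim in the frame of plinth between -0.13 and 0.13 m and z of shim in the frame of plinth above 0.026 m and angle between shim's own z axis and vertical below 0.06 rad and angle between the y axis of shim and the y axis of plinth, either way round below 0.15 rad and value of joint block between 0.016 and 0.0235 rad and contact force between shim and block above 3 N and contact force between bar and block below 0.1 N and contact force between the fingers and anything else below 0.1 N and y of bar in the frame of plinth below -0.335 m and linear speed of each of bar, shim below 0.02 m/s).
It fails at once if the block dropped (falling faster than 0.6 rad/s, some 0.18 m/s at its edge) (velocity of joint block below -0.6 rad/s).
It fails at once if the edge raised more than 22 mm (value of joint block above 0.0735 rad).
It fails at once if the bar (over 40 N) or the shim (over 30 N) forced against the block, or the shim against the stop rail (over 20 N) (contact force between bar and block above 40 N or contact force between shim and block above 30 N or contact force between shim and rail above 20 N).
It fails at once if the block lifted or pushed by the robot itself with more than 5 N instead of with the bar (contact force between the fingers and block above 5 N).
It fails at once if a bystander or the thin shim moved more than 25 mm (distance of any of onion, pepper, bowl, jar, knife, mill, thin_shim from where it was at the start of the episode above 0.025 m).
It also fails if it takes over 64 s, if anything falls off the work surface, if the arm or the gripper's body presses on something with over 40 N, if the wrist force passes 120 N, or if a joint passes its speed limit or range.

## Working session

There is one attempt and no reset: what is moved stays moved. The work goes in short steps, Python scripts to look and compute and a shell command to move; the robot and the scene stay as the last step left them, time stands still between calls to the robot, and variables do not carry over. Pictures are saved under pics/ and viewed, at most 10 in all, crops included, and the job is handed in when it is done.

```bash
mkdir -p pics; ls
python3 - <<'E'
from workcell import get_obs, cams
import cv2,numpy as np
for n in("top","side"):
    p,d=cams.capture(n); cv2.imwrite(f"pics/{n}0.png",p); np.save(f"pics/{n}0.npy",d)
    m=cams.camera_model(n); print({k:np.round(v,4).tolist() for k,v in m.items()})
o=get_obs();print(o)
E
```

```text
pics
{'K': [[415.4604, 0.0, 286.732], [0.0, 415.4604, 206.6988], [0.0, 0.0, 1.0]], 'dist_coeffs': [-0.0632, 0.0, 0.0, 0.0, 0.0], 'origin': [0.4254, 0.0211, 1.1655], 'rotation': [0.0561, -0.0714, -1.5429]}
{'K': [[516.4638, 0.0, 278.0927], [0.0, 516.4638, 212.9802], [0.0, 0.0, 1.0]], 'dist_coeffs': [0.0179, 0.0, 0.0, 0.0, 0.0], 'origin': [1.4059, 1.1469, 1.2125], 'rotation': [0.3745, 1.0883, 2.2531]}
{'t': 0.1, 'q': array([ 1.14680385,  0.41183316, -0.01269029,  1.59690368,  0.00560611,
        1.13431163, -0.08219649]), 'dq': array([-8.62249541e-05,  1.20629272e-04,  1.25358189e-03, -1.84785470e-03,
       -6.89748093e-04,  1.39716351e-03, -2.19382012e-04]), 'joint_torque': array([ 2.22503229e-03, -5.89102435e+01,  6.43552803e-01, -2.91714281e+01,
       -5.38891309e-02,  1.43863782e-02,  5.57811052e-05]), 'ee_pos': array([ 0.21751765, -0.58548776,  0.23590822]), 'orientation': array([-3.09065820e+00, -5.55706993e-01,  5.69608961e-04]), 'contact_force': array([-0.67951292, -0.27744509,  0.36623626]), 'torque': array([-0.00579879, -0.04688417, -0.02208214]), 'finger_force': 0.0, 'grip_width': 0.08809741750519826}
```

View pics/top0.png

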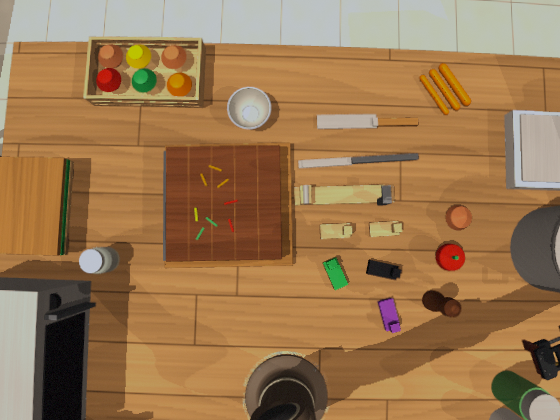

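View pics/side0.png

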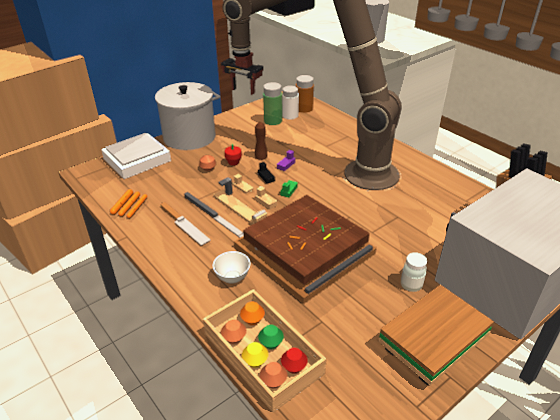

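Top view: block (165..283, 147..262), its front ledge at column 283–293. Stand bed 297–393 on row 195, hook at (387,195). Pry bar (299..418, 160), tip towards the block. Knife (317..418,121).
Shim candidates: wooden (336,231) and (386,229). Look-alikes: green (335,273), black (384,270), purple (389,315). I'll choose between the wooden ones by height, using depth plus one crop.

```bash
cat > h.py <<'E'
import numpy as np,cv2
from scipy.spatial.transform import Rotation as R
from workcell import get_obs,cams
def ray(n,uv):
    m=cams.camera_model(n);K=np.array(m["K"]);dc=np.array(m["dist_coeffs"])
    p=cv2.undistortPoints(np.array(uv,float).reshape(-1,1,2),K,dc).reshape(-1,2)
    d=np.c_[p[:,0],-p[:,1],-np.ones(len(p))]
    return np.array(m["origin"]),R.from_rotvec(np.ravel(m["rotation"])).apply(d) if np.size(m["rotation"])==3 else d@np.array(m["rotation"]).T
def plane(n,uv,z):
    o,d=ray(n,uv);return o+d*((z-o[2])/d[:,2])[:,None]
def cloud(n,dep):
    v,u=np.mgrid[0:dep.shape[0],0:dep.shape[1]]
    o,d=ray(n,np.c_[u.ravel(),v.ravel()]);X=o+d*dep.ravel()[:,None]
    return X.reshape(*dep.shape,3)
E
python3 - <<'E'
from h import *
im=cv2.imread("pics/top0.png");d=np.load("pics/top0.npy");X=cloud("top",d)
np.set_printoptions(precision=3,suppress=True)
for nm,(c0,r0,c1,r1) in dict(near=(316,220,358,242),far=(366,218,408,240),table=(300,205,312,215),bar=(295,150,422,170),stand=(293,182,398,208),block=(180,160,270,250)).items():
    Z=X[r0:r1,c0:c1,2]; print(nm,"z pct",np.percentile(Z,[2,25,50,75,95,99,100]))
for r in (160,195):print(r,[(c,int(1000*np.median(X[r-1:r+2,c,2]))) for c in range(294,424,3)])
crop=cv2.resize(im[140:250,275:430],None,fx=5,fy=5,interpolation=cv2.INTER_CUBIC);cv2.imwrite("pics/crop1.png",crop)
E
```

```text
near z pct [-0.004  0.     0.012  0.025  0.054  0.057  1.166]
far z pct [-0.003  0.     0.006  0.013  0.041  0.045  1.166]
table z pct [-0.003 -0.001  0.001  0.002  0.003  0.004  0.006]
bar z pct [-0.004 -0.     0.002  0.008  0.021  0.024  1.166]
stand z pct [-0.003  0.002  0.011  0.015  0.079  0.083  1.166]
block z pct [0.086 0.09  0.091 0.093 0.095 0.098 1.166]
160 [(294, 0), (297, 0), (300, 2), (303, 6), (306, 5), (309, 9), (312, 9), (315, 8), (318, 7), (321, 9), (324, 9), (327, 4), (330, 8), (333, 5), (336, 5), (339, 6), (342, 5), (345, 9), (348, 9), (351, 7), (354, 20), (357, 19), (360, 20), (363, 19), (366, 19), (369, 20), (372, 21), (375, 22), (378, 22), (381, 19), (384, 14), (387, 19), (390, 16), (393, 17), (396, 17), (399, 12), (402, 8), (405, 5), (408, 1), (411, 14), (414, 10), (417, 1), (420, 1), (423, 0)]
195 [(294, 11), (297, 12), (300, 45), (303, 46), (306, 51), (309, 46), (312, 11), (315, 11), (318, 12), (321, 14), (324, 14), (327, 15), (330, 11), (333, 11), (336, 14), (339, 11), (342, 11), (345, 12), (348, 14), (351, 8), (354, 12), (357, 13), (360, 10), (363, 11), (366, 12), (369, 12), (372, 11), (375, 12), (378, 13), (381, 66), (384, 81), (387, 79), (390, 79), (393, 11), (396, 1), (399, 3), (402, 1), (405, 0), (408, 1), (411, 3), (414, 0), (417, 0), (420, 1), (423, 2)]
```

View pics/crop1.png

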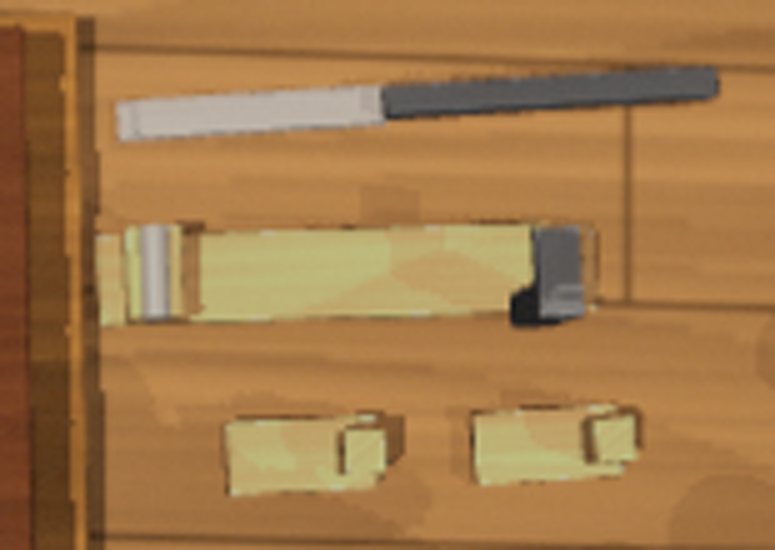

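Crop: thick shim is the one nearer the block at (336,231): top at 54 mm against 42 mm for the one at (386,229). Its nose points at the block. The hook opens upwards in the picture (stand +x).

Run:
```python
from h import *
np.set_printoptions(precision=4,suppress=True)
d=np.load("pics/top0.npy");X=cloud("top",d)
def rect(nm,box,lo,hi):
    c0,r0,c1,r1=box;Q=X[r0:r1,c0:c1].reshape(-1,3);Q=Q[(Q[:,2]>lo)&(Q[:,2]<hi)]
    c,s,a=cv2.minAreaRect((Q[:,:2]*1000).astype(np.float32)); B=cv2.boxPoints((c,s,a))
    xy=Q[:,:2];m=xy.mean(0);v=np.linalg.svd(xy-m)[2][0];v=v*np.sign(v[1]);p=(xy-m)@v
    print(nm,len(Q),"c",np.array(c),"s",np.array(s),"mean",m*1000,"ang",np.degrees(np.arctan2(v[1],v[0])),"ends",(m+v*p.min())*1000,(m+v*p.max())*1000)
rect("bar",(295,148,424,172),.004,.03)
rect("handle",(345,148,424,172),.013,.03)
rect("bed",(312,180,378,210),.007,.018)
rect("lip",(375,180,398,212),.07,.09)
rect("ridge",(297,180,315,212),.047,.06)
rect("shim slab",(312,220,360,244),.018,.032)
rect("tab",(312,218,362,244),.044,.062)
rect("block",(150,130,292,275),.07,.11)
rect("plinthledge",(281,140,298,268),.022,.036)
# pixel/plane points
f=lambda *l:[((u+.5)/5-.5+275,(v+.5)/5-.5+140) for u,v in l]
for nm,z,l in [("ridge",.052,[(155,227),(155,318)]),("lip",.080,[(538,225),(582,226),(542,318),(583,315)]),("bar tip",.004,[(117,103),(121,140)]),("bar step",.02,[(383,88),(384,118)]),("bar end",.02,[(716,66),(718,95)]),("nose",.024,[(228,422),(232,494)]),("tab",.054,[(345,432),(383,430),(346,474),(385,474)]),("blockedge",.088,[(25,30),(27,540)]),("plinth",.03,[(77,20),(82,540)])]:
    print(nm,plane("top",f(*l),z)[:,:2].round(4).tolist())
```

```text
bar 943 c [ 660.5572 -192.4209] s [ 66.6044 367.7142] mean [ 658.2269 -186.3159] ang 94.16019846647124 ends [ 672.1059 -377.1272] [645.2662  -8.1309]
handle 426 c [ 665.8049 -261.4257] s [ 20.0948 189.7069] mean [ 664.7561 -258.3446] ang 94.68483238811744 ends [ 672.7582 -355.9928] [ 657.2687 -166.9778]
bed 1163 c [ 558.5327 -150.1306] s [ 56.6407 183.7404] mean [ 559.5913 -149.9461] ang 93.23609565659942 ends [ 564.8222 -242.4618] [554.3789 -57.7576]
lip 178 c [ 555.3921 -251.0692] s [47.6716 24.4407] mean [ 555.1135 -250.2003] ang 3.7829618311690294 ends [ 531.6419 -251.7523] [ 579.1843 -248.6087]
ridge 129 c [553.0216 -37.5224] s [49.2158 29.116 ] mean [552.2819 -37.6014] ang 2.3085831212120156 ends [528.1504 -38.5742] [577.0602 -36.6024]
shim slab 373 c [ 456.8177 -122.9395] s [39.8838 82.9023] mean [ 456.4511 -117.0557] ang 93.98061464478161 ends [ 459.7445 -164.384 ] [453.9862 -81.6329]
tab 79 c [ 458.0814 -152.2119] s [21.6583 21.9482] mean [ 458.231  -151.9976] ang 35.490474228603865 ends [ 445.8325 -160.8382] [ 470.0375 -143.579 ]
block 13107 c [521.4724 177.8324] s [301.0568 298.0359] mean [519.2839 177.8992] ang 171.18357639509753 ends [693.6482 150.855 ] [347.004  204.6201]
plinthledge 1279 c [529.4603  12.253 ] s [340.7712  30.083 ] mean [522.0204  13.7239] ang 2.305636316088865 ends [359.0118   7.1607] [699.7073  20.878 ]
ridge [[0.5766, -0.038], [0.5272, -0.0391]]
lip [[0.5797, -0.2396], [0.5799, -0.2632], [0.5303, -0.2421], [0.5325, -0.2639]]
bar tip [[0.6533, -0.0174], [0.6322, -0.0202]]
bar step [[0.6632, -0.166], [0.6462, -0.1667]]
bar end [[0.682, -0.3553], [0.6654, -0.3563]]
nose [[0.4734, -0.0821], [0.434, -0.0852]]
tab [[0.4685, -0.1424], [0.4701, -0.1629], [0.446, -0.1433], [0.4465, -0.1643]]
blockedge [[0.6745, 0.0348], [0.407, 0.0263]]
plinth [[0.6944, 0.0068], [0.4068, -0.0033]]
```

```bash
cat >> h.py <<'E'
def Rt(yaw,pitch=0):
    """tool R for bar yaw (deg, direction of tool x in world) and pitch (deg, tool-x end down)"""
    y=np.radians(yaw);X=np.array([np.cos(y),np.sin(y),0]);Z=np.array([0,0,-1.]);Y=np.cross(Z,X)
    return R.from_matrix(np.c_[X,Y,Z])*R.from_rotvec([0,np.radians(-0)-np.radians(-pitch)*-1,0])
def rel(p,Rg,o=None):
    o=o or get_obs();Rc=R.from_rotvec(o["orientation"])
    print("t %.2f"%o["t"],"pos",np.round(o["ee_pos"]*1000,1),"F",np.round(o["contact_force"],1),"w %.4f"%o["grip_width"],"f %.1f"%o["finger_force"])
    print(" shift mm (tool)",np.round(Rc.inv().apply(np.array(p)-o["ee_pos"])*1000,1),"turn deg",np.round(np.degrees((Rc.inv()*Rg).as_rotvec()),2))
E
python3 - <<'E'
from h import *
print(Rt(95.2,12).as_matrix().round(3)) # tool x should have negative z
rel([.6623,-.233,.13],Rt(95.2))
E
```

```text
[[-0.089  0.996  0.019]
 [ 0.974  0.091 -0.207]
 [-0.208  0.    -0.978]]
t 0.10 pos [ 217.5 -585.5  235.9] F [-0.7 -0.3  0.4] w 0.0881 f 0.0
 shift mm (tool) [ 539.7 -175.3  106.1] turn deg [-7.000e-02 -5.000e-02 -7.481e+01]
```

```bash
python3 -m pendant '[[[45,-14.6,0],[0,0,0],0.5],[[45,-14.6,0],[0,0,0],0.5],[[45,-14.6,0],[0,0,0],0.5],[[45,-14.6,0],[0,0,0],0.5],[[45,-14.6,0],[0,0,0],0.5],[[45,-14.6,0],[0,0,0],0.5],[[45,-14.6,5],[0,0,0],0.5],[[45,-14.6,10],[0,0,0],0.5],[[45,-14.6,15],[0,0,0],0.5],[[45,-14.6,15],[0,0,0],0.5],[[45,-14.6,15],[0,0,0],0.5],[[45,-14.6,15],[0,0,0],0.5]]' 40 && python3 -m pendant '[[[0,0,0],[0,0,-8.3],0.5],[[0,0,0],[0,0,-8.3],0.5],[[0,0,0],[0,0,-8.3],0.5],[[0,0,0],[0,0,-8.3],0.5],[[0,0,0],[0,0,-8.3],0.5],[[0,0,0],[0,0,-8.3],0.5],[[0,0,0],[0,0,-8.3],0.5],[[0,0,0],[0,0,-8.3],0.5],[[0,0,0],[0,0,-8.4],0.5],[[0,0,0],[0,0,0],0.5]]'; python3 -c "
from h import *
rel([.6623,-.233,.017],Rt(95.2))"
```

```text
t: 1.3
ee_pos: [0.6639, -0.2322, 0.1605]
orientation: [-3.092, -0.556, 0.001]
contact_force: [-0.2, -0.4, 0.0]
grip_width: 0.0438
finger_force: 0.0
t: 2.3
ee_pos: [0.6624, -0.2337, 0.1609]
orientation: [-2.116, -2.321, 0.0]
contact_force: [0.4, -0.3, -0.1]
grip_width: 0.0439
finger_force: 0.0
t 2.30 pos [ 662.4 -233.7  160.9] F [ 0.4 -0.3 -0.1] w 0.0439 f 0.0
 shift mm (tool) [6.000e-01 1.000e-01 1.439e+02] turn deg [-0.05 -0.04  0.09]
```

```bash
python3 -m pendant '[[[0,0,40],[0,0,0],0.5],[[0,0,40],[0,0,0],0.5],[[0,0,35],[0,0,0],0.5],[[0,0,18],[0,0,0],0.5],[[0,0,10],[0,0,0],0.5],[[0,0,0],[0,0,0],0.0],[[0,0,0],[0,0,0],0.0],[[0,0,0],[0,0,0],0.0],[[0,0,0],[0,0,0],0.0]]' 40; python3 -c "
from h import *
rel([.6623,-.233,.017],Rt(95.2))"
```

```text
t: 3.2
ee_pos: [0.6634, -0.234, 0.0204]
orientation: [2.118, 2.318, 0.0]
contact_force: [-2.4, 0.4, 5.2]
grip_width: 0.0175
finger_force: 40.0
t 3.20 pos [ 663.4 -234.    20.4] F [-2.4  0.4  5.2] w 0.0175 f 40.0
 shift mm (tool) [ 1.1 -1.   3.4] turn deg [ 0.08  0.07 -0.04]
```

```bash
cat >> h.py <<'E'
RC=np.array([.5522,-.0385,.044])  # ridge cylinder axis
SY=93.0                            # stand yaw of +y
def barpose(dyaw,pitch,yb,xr=.003,gap=.001,tcp=(0,-.031,.0204),go=True):
    Rg=Rt(SY+dyaw,pitch);u=Rg.apply([1,0,0]);n=-Rg.apply([0,0,1])
    a=np.radians(SY-90);sx=np.array([np.cos(a),np.sin(a),0])
    b=Rg.apply([0,1,0])
    p=RC+sx*xr+n*(.008+gap+tcp[2])+u*(tcp[1]-yb)
    if go: rel(p,Rg); print(" target",p.round(4))
    return p,Rg
E
python3 -m pendant '[[[0,0,-20],[0,0,0],0],[[0,0,-40],[0,0,0],0],[[0,0,-45],[0,0,0],0],[[0,0,0],[0,0,0],0]]' 60; python3 -c "
from h import *
barpose(7.3,12,.13)"
```

```text
t: 3.6
ee_pos: [0.6666, -0.2342, 0.1312]
orientation: [2.113, 2.312, 0.008]
contact_force: [0.1, -0.0, -4.0]
grip_width: 0.0175
finger_force: 60.0
t 3.60 pos [ 666.6 -234.2  131.2] F [ 0.1 -0.  -4. ] w 0.0175 f 60.0
 shift mm (tool) [ 54.4 -80.   23.9] turn deg [  0.04 -11.74  -5.18]
 target [ 0.5823 -0.1873  0.1062]
```

```bash
python3 -m pendant '[[[10,-25,0],[0,-6,-2.6],0],[[15,-25,0],[0,-5.9,-2.6],0],[[0,-25,0],[0,0,0],0],[[0,0,0],[0,0,0],0],[[0,0,0],[0,0,0],0]]'
python3 - <<'E'
from h import *
barpose(7.3,12,.13)
p,d=cams.capture("side");cv2.imwrite("pics/s1.png",cv2.resize(p[140:260,150:330],None,fx=4,fy=4,interpolation=cv2.INTER_CUBIC))
p,d=cams.capture("top");np.save("pics/t1.npy",d);cv2.imwrite("pics/t1.png",p)
E
```

```text
t: 4.1
ee_pos: [0.5852, -0.2191, 0.1223]
orientation: [1.908, 2.29, -0.21]
contact_force: [0.5, -0.1, -4.2]
grip_width: 0.0173
finger_force: 60.0
t 4.10 pos [ 585.2 -219.1  122.3] F [ 0.5 -0.1 -4.2] w 0.0173 f 60.0
 shift mm (tool) [34.5  2.9  9.1] turn deg [-0.53 -0.11  0.14]
 target [ 0.5823 -0.1873  0.1062]
```

View pics/s1.png

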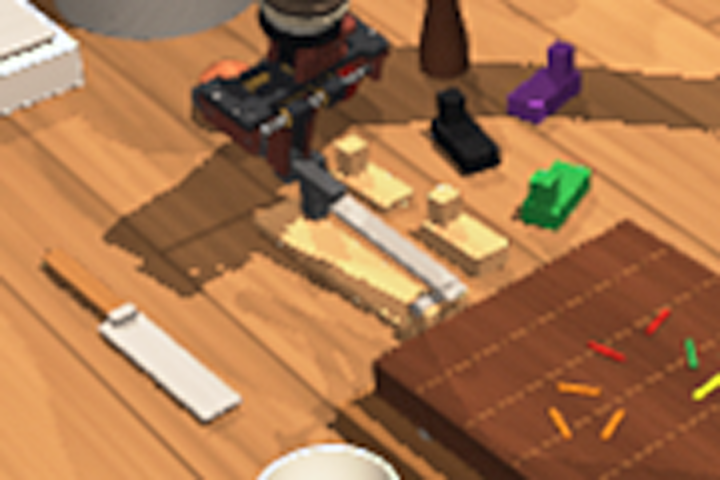

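Side view: the bar is held tip-down over the stand with its tip at about the ridge (crop 450,290). Checking its slope and line from the top depth.

Run:
```python
from h import *
np.set_printoptions(precision=1,suppress=True)
X=cloud("top",np.load("pics/t1.npy"));X0=cloud("top",np.load("pics/top0.npy"))
o=get_obs();Rc=R.from_rotvec(o["orientation"])
m=(np.abs(X[...,2]-X0[...,2])>.006)&(X[...,2]<.14)&(X[...,2]>.02)
Q=X[m];B=Rc.inv().apply(Q-o["ee_pos"])
B=np.c_[B[:,0]-.031,B[:,1],-B[:,2]+.0204]  # predicted bar frame
s=(B[:,0]>.04)&(B[:,0]<.2)&(abs(B[:,1])<.03)&(B[:,2]>-.01)&(B[:,2]<.03);B=B[s]
for a in np.arange(.04,.2,.015):
    b=B[(B[:,0]>=a)&(B[:,0]<a+.015)]
    if len(b):print(a.round(3),len(b),"lat",np.median(b[:,1])*1000,"top",np.median(b[:,2])*1000)
print("tip at",np.percentile(B[:,0],[98,99.5])*1000)
```

```text
0.04 51 lat 0.236637798383113 top 7.538730415878677
0.055 49 lat -0.4213663845574583 top 7.242288288107865
0.07 49 lat 0.058615253307855546 top 7.711604484298685
0.085 51 lat 0.6409365264092614 top 7.2843013492338935
0.1 47 lat -0.4395609825290452 top 7.401409207292818
0.115 50 lat 0.08146249772614546 top 6.976427876207852
0.13 50 lat -0.6133359779213909 top 7.349856465414835
0.145 46 lat 0.2357198781376558 top 6.486976705941743
0.16 47 lat -0.5394478184112594 top 7.695694875373227
0.175 34 lat -0.2123660649756129 top 3.759137215409743
tip at [183.2 185.5]
```

```bash
python3 -m pendant '[[[17,1.4,4],[-0.3,-0.1,0.1],0],[[17,1.4,5],[-0.2,0,0],0],[[0,0,0],[0,0,0],0],[[0,0,0],[0,0,0],0]]'; python3 -c "
from h import *
barpose(7.3,12,.13);barpose(7.3,12,.09)"
```

```text
t: 4.6
ee_pos: [0.5832, -0.1878, 0.1063]
orientation: [1.905, 2.285, -0.201]
contact_force: [0.5, -0.3, -4.0]
grip_width: 0.0173
finger_force: 60.0
t 4.60 pos [ 583.2 -187.8  106.3] F [ 0.5 -0.3 -4. ] w 0.0173 f 60.0
 shift mm (tool) [ 0.7 -0.8 -0.1] turn deg [-0.02 -0.03  0.08]
 target [ 0.5823 -0.1873  0.1062]
t 4.60 pos [ 583.2 -187.8  106.3] F [ 0.5 -0.3 -4. ] w 0.0173 f 60.0
 shift mm (tool) [40.7 -0.8 -0.1] turn deg [-0.02 -0.03  0.08]
 target [ 0.5753 -0.1488  0.0979]
```

```bash
python3 -m pendant '[[[8,0,0],[0,0,0],0],[[8,0,0],[0,0,0],0],[[8,0,0],[0,0,0],0],[[8,0,0],[0,0,0],0],[[8,-0.5,0],[0,0,0],0],[[0,0,0],[0,0,0],0],[[0,0,0],[0,0,0],0]]'; python3 -c "
from h import *
barpose(7.3,12,.09)
for p in (9,6,3,0,-1.5):barpose(7.3,p,.09,gap=0)"
```

```text
t: 5.3
ee_pos: [0.5752, -0.149, 0.0983]
orientation: [1.904, 2.285, -0.201]
contact_force: [-0.5, 0.8, -4.6]
grip_width: 0.0173
finger_force: 60.0
t 5.30 pos [ 575.2 -149.    98.3] F [-0.5  0.8 -4.6] w 0.0173 f 60.0
 shift mm (tool) [0.3 0.1 0.3] turn deg [-0.01  0.    0.1 ]
 target [ 0.5753 -0.1488  0.0979]
t 5.30 pos [ 575.2 -149.    98.3] F [-0.5  0.8 -4.6] w 0.0173 f 60.0
 shift mm (tool) [-1.   0.1  7.7] turn deg [-0.01  3.    0.1 ]
 target [ 0.5758 -0.1516  0.091 ]
t 5.30 pos [ 575.2 -149.    98.3] F [-0.5  0.8 -4.6] w 0.0173 f 60.0
 shift mm (tool) [-2.   0.1 14.1] turn deg [-0.02  6.    0.1 ]
 target [ 0.5762 -0.1538  0.0849]
t 5.30 pos [ 575.2 -149.    98.3] F [-0.5  0.8 -4.6] w 0.0173 f 60.0
 shift mm (tool) [-2.7  0.1 20.6] turn deg [-0.02  9.    0.09]
 target [ 0.5765 -0.1558  0.0787]
t 5.30 pos [ 575.2 -149.    98.3] F [-0.5  0.8 -4.6] w 0.0173 f 60.0
 shift mm (tool) [-3.   0.1 27.1] turn deg [-0.02 12.    0.09]
 target [ 0.5768 -0.1574  0.0724]
t 5.30 pos [ 575.2 -149.    98.3] F [-0.5  0.8 -4.6] w 0.0173 f 60.0
 shift mm (tool) [-3.   0.1 30.3] turn deg [-0.02 13.5   0.09]
 target [ 0.577  -0.1581  0.0692]
```

```bash
python3 -m pendant '[[[0,0,1.2],[0,0,0],0],[[-0.5,0,3.3],[0,1.5,0],0],[[-0.5,0,3.3],[0,1.5,0],0],[[-0.4,0,3.2],[0,1.5,0],0],[[-0.4,0,3.2],[0,1.5,0],0],[[-0.3,0,3.2],[0,1.5,0],0],[[-0.3,0,3.2],[0,1.5,0],0],[[0,0,0],[0,0,0],0],[[0,0,0],[0,0,0],0]]'; python3 -c "
from h import *
barpose(7.3,3,.09,gap=0);barpose(7.3,-1.5,.09,gap=0)"
```

```text
t: 6.2
ee_pos: [0.5763, -0.1554, 0.0785]
orientation: [1.987, 2.38, -0.053]
contact_force: [-1.0, -1.8, 2.9]
grip_width: 0.0173
finger_force: 60.0
t 6.20 pos [ 576.3 -155.4   78.5] F [-1.  -1.8  2.9] w 0.0173 f 60.0
 shift mm (tool) [-0.5  0.2 -0.2] turn deg [-0.01  0.04  0.  ]
 target [ 0.5765 -0.1558  0.0787]
t 6.20 pos [ 576.3 -155.4   78.5] F [-1.  -1.8  2.9] w 0.0173 f 60.0
 shift mm (tool) [-2.3  0.2  9.4] turn deg [-0.01  4.54  0.  ]
 target [ 0.577  -0.1581  0.0692]
```

```bash
python3 -m pendant '[[[-0.8,0,3.3],[0,1.6,0],0],[[-0.8,0,3.3],[0,1.6,0],0],[[-0.8,0,3.3],[0,1.6,0],0],[[0,0,0],[0,0,0],0],[[0,0,0],[0,0,0],0]]'; python3 -c "
from h import *
barpose(7.3,-1.8,.09,gap=0);barpose(3.5,-1.8,.09,gap=0);barpose(0,-1.8,.09,gap=0)"
```

```text
t: 6.7
ee_pos: [0.5767, -0.1573, 0.0685]
orientation: [-1.997, -2.394, -0.03]
contact_force: [-1.5, 0.1, 3.3]
grip_width: 0.0174
finger_force: 60.0
t 6.70 pos [ 576.7 -157.3   68.5] F [-1.5  0.1  3.3] w 0.0174 f 60.0
 shift mm (tool) [-0.9  0.1 -0.1] turn deg [-0.02  0.03  0.04]
 target [ 0.577  -0.1582  0.0686]
t 6.70 pos [ 576.7 -157.3   68.5] F [-1.5  0.1  3.3] w 0.0174 f 60.0
 shift mm (tool) [-0.6 -8.  -0.1] turn deg [-0.14  0.03  3.83]
 target [ 0.569  -0.1594  0.0686]
t 6.70 pos [ 576.7 -157.3   68.5] F [-1.5  0.1  3.3] w 0.0174 f 60.0
 shift mm (tool) [  0.1 -15.4  -0. ] turn deg [-0.25  0.03  7.33]
 target [ 0.5616 -0.16    0.0686]
```

```bash
python3 -m pendant '[[[-0.2,-3.9,0],[0,0,1.83],0],[[-0.1,-3.9,0],[0,0,1.83],0],[[0,-3.9,0],[0,0,1.83],0],[[0,-3.8,0],[0,0,1.83],0],[[0,0,0],[0,0,0],0],[[0,0,0],[0,0,0],0]]'
cat >> h.py <<'E'
def tilt(d):
    X=cloud("top",d)[130:280,150:284].reshape(-1,3);X=X[(X[:,2]>.07)&(X[:,2]<.12)]
    yy=(X[:,1]-.03);A=np.c_[X[:,:2],np.ones(len(X))]
    for _ in range(3):
        c=np.linalg.lstsq(A,X[:,2],rcond=None)[0];r=np.abs(A@c-X[:,2])<.005;A=A[r];X=X[r]
    return c
E
python3 -c "
from h import *
barpose(0,-1.8,.09,gap=0)
p,d=cams.capture('top');np.save('pics/t2.npy',d);cv2.imwrite('pics/t2.png',p)
a=tilt(np.load('pics/top0.npy'));b=tilt(d);print(a,b,'lift rad',a[1]-b[1],'edge mm',1000*((b-a)@[.55,.03,1]))"
```

```text
t: 7.3
ee_pos: [0.5605, -0.1594, 0.0683]
orientation: [-2.143, -2.26, -0.027]
contact_force: [-1.8, 0.3, 3.3]
grip_width: 0.0176
finger_force: 60.0
t 7.30 pos [ 560.5 -159.4   68.3] F [-1.8  0.3  3.3] w 0.0176 f 60.0
 shift mm (tool) [-0.6  1.  -0.3] turn deg [-0.34  0.01  0.02]
 target [ 0.5616 -0.16    0.0686]
[-0.00076095  0.0204106   0.08799043] [ 0.00146897 -0.02512052  0.10179498] lift rad 0.045531124683424073 edge mm 13.665071566127315
```

```bash
python3 -m pendant '[[[0,0,-1],[0,-0.5,0],0],[[0,0,-1],[0,-0.5,0],0],[[0,0,-0.8],[0,-0.4,0],0],[[0,0,0],[0,0,0],0]]' 30 ; python3 -c "
from h import *
barpose(0,-.5,.09,gap=0)"
```

```text
t: 7.75
ee_pos: [0.5607, -0.1591, 0.071]
orientation: [-2.155, -2.274, -0.001]
contact_force: [-4.4, 1.7, 2.7]
grip_width: 0.0178
finger_force: 30.0
t 7.75 pos [ 560.7 -159.1   71. ] F [-4.4  1.7  2.7] w 0.0178 f 30.0
 shift mm (tool) [-0.4  0.8 -0.4] turn deg [-0.34  0.12  0.07]
 target [ 0.5615 -0.1594  0.0713]
```

```bash
python3 -m pendant '[[[0,0,-0.5],[0,-0.25,0],0],[[0,0,-0.5],[0,-0.25,0],0],[[0,0,0],[0,0,0],0]]' && python3 -m pendant '[[[0,0,-0.5],[0,-0.25,0],0],[[0,0,0],[0,0,0],0],[[0,0,0],[0,0,0],0]]'; python3 -c "
from h import *
barpose(0,-.5,.09,gap=0)
p,d=cams.capture('top')
a=tilt(np.load('pics/top0.npy'));b=tilt(d);print('lift rad',a[1]-b[1],'edge mm',1000*((b-a)@[.55,.03,1]))"
```

```text
t: 8.05
ee_pos: [0.5607, -0.159, 0.0711]
orientation: [-2.159, -2.278, 0.008]
contact_force: [-0.7, 2.6, -9.2]
grip_width: 0.0176
finger_force: 30.0
t: 8.35
ee_pos: [0.5607, -0.159, 0.0713]
orientation: [-2.161, -2.279, 0.012]
contact_force: [3.8, 3.3, -25.8]
grip_width: 0.0177
finger_force: 30.0
t 8.35 pos [ 560.7 -159.    71.3] F [  3.8   3.3 -25.8] w 0.0177 f 30.0
 shift mm (tool) [-0.4  0.8 -0.1] turn deg [-0.34  0.78  0.05]
 target [ 0.5615 -0.1594  0.0713]
lift rad 0.03961861179483195 edge mm 11.841582450063783
```

```bash
python3 -m pendant '[[[0,0,0.5],[0,0.25,0],0],[[0,0,0.4],[0,0.2,0],0],[[0,0,0],[0,0,0],0],[[0,0,0],[0,0,0],0.1],[[0,0,0],[0,0,0],0.3],[[0,0,0],[0,0,0],0.5],[[0,0,0],[0,0,0],0.5],[[0,0,0],[0,0,0],0.5]]' ; python3 -c "
from h import *
p,d=cams.capture('top')
a=tilt(np.load('pics/top0.npy'));b=tilt(d);print('lift rad',a[1]-b[1],'edge mm',1000*((b-a)@[.55,.03,1]))
rel([.4581,-.1522,.17],Rt(92))"
```

```text
t: 9.2
ee_pos: [0.5625, -0.1604, 0.0734]
orientation: [-2.162, -2.278, 0.002]
contact_force: [-0.1, 0.3, -0.1]
grip_width: 0.043
finger_force: 0.0
lift rad 0.039614388357931435 edge mm 11.81033793304917
t 9.25 pos [ 562.1 -160.2   73. ] F [ 0.  -0.3 -0.1] w 0.0438 f 0.0
 shift mm (tool) [  13.4 -103.7  -96.8] turn deg [-0.14 -0.02  1.01]
```

```bash
python3 -m pendant '[[[0,0,-45],[0,0,0],0.5],[[0,0,-45],[0,0,0],0.5],[[4,-35,-5],[0,0,0],0.5],[[4,-35,0],[0,0,-1],0.5],[[4,-34,0],[0,0,0],0.5],[[0,0,0],[0,0,0],0.5]]' ; python3 -c "
from h import *
rel([.4587,-.1527,.043],Rt(94))"
```

```text
t: 9.85
ee_pos: [0.4534, -0.1543, 0.1676]
orientation: [-2.14, -2.293, 0.008]
contact_force: [0.2, -0.7, 0.1]
grip_width: 0.0436
finger_force: 0.0
t 9.85 pos [ 453.4 -154.3  167.6] F [ 0.2 -0.7  0.1] w 0.0436 f 0.0
 shift mm (tool) [  1.2   6.3 124.6] turn deg [-0.4   0.   -0.04]
```

```bash
python3 -m pendant '[[[1,5,40],[-0.4,0,0],0.5],[[0,0,40],[0,0,0],0.5],[[0,0,25],[0,0,0],0.5],[[0,0,10],[0,0,0],0.5],[[0,0,0],[0,0,0],0.5]]' ; python3 -c "
from h import *
rel([.4587,-.1527,.043],Rt(94))"
```

```text
t: 10.35
ee_pos: [0.4622, -0.1519, 0.0515]
orientation: [-2.141, -2.298, -0.004]
contact_force: [-0.0, 0.5, 0.2]
grip_width: 0.0437
finger_force: 0.0
t 10.35 pos [ 462.2 -151.9   51.5] F [-0.   0.5  0.2] w 0.0437 f 0.0
 shift mm (tool) [-0.5 -3.6  8.5] turn deg [ 0.07 -0.15  0.06]
```

```bash
python3 -m pendant '[[[-0.5,-3.5,4],[0,0,0],0.5],[[0,0,4],[0,0,0],0.5],[[0,0,0],[0,0,0],0.5],[[0,0,0],[0,0,0],0.2],[[0,0,0],[0,0,0],0.2],[[0,0,0],[0,0,0],0.2]]' 15; python3 -c "
from h import *
rel([.4587,-.1527,.043],Rt(94))"
```

```text
t: 10.95
ee_pos: [0.4588, -0.153, 0.0446]
orientation: [2.141, 2.298, 0.005]
contact_force: [-1.4, -0.4, 4.2]
grip_width: 0.0238
finger_force: 15.0
t 10.95 pos [ 458.8 -153.    44.6] F [-1.4 -0.4  4.2] w 0.0238 f 15.0
 shift mm (tool) [ 0.3 -0.1  1.6] turn deg [ 0.17 -0.09  0.03]
```

```bash
python3 -m pendant '[[[0,0,-30],[0,0,0],0.2],[[0,0,-25],[0,0,0.9],0.2],[[30,0,0],[0,0,1],0.2],[[30,0,0],[0,0,0],0.2],[[20,0,0],[0,0,0],0.2],[[10,0,0],[0,0,0],0.2],[[0,0,0],[0,0,0],0.2],[[0,0,0],[0,0,0],0.2]]' 25
python3 - <<'E'
from h import *
rel([.459,-.051,.0761],Rt(92.1))
p,d=cams.capture("side");cv2.imwrite("pics/s2.png",cv2.resize(p[140:260,190:370],None,fx=4,fy=4,interpolation=cv2.INTER_CUBIC))
E
```

```text
t: 11.75
ee_pos: [0.4547, -0.064, 0.0994]
orientation: [2.18, 2.262, 0.004]
contact_force: [0.4, 0.7, 0.0]
grip_width: 0.024
finger_force: 25.0
t 11.75 pos [454.7 -64.   99.4] F [0.4 0.7 0. ] w 0.0240 f 25.0
 shift mm (tool) [12.8  4.7 23.3] turn deg [ 0.13 -0.08  0.02]
```

View pics/s2.png

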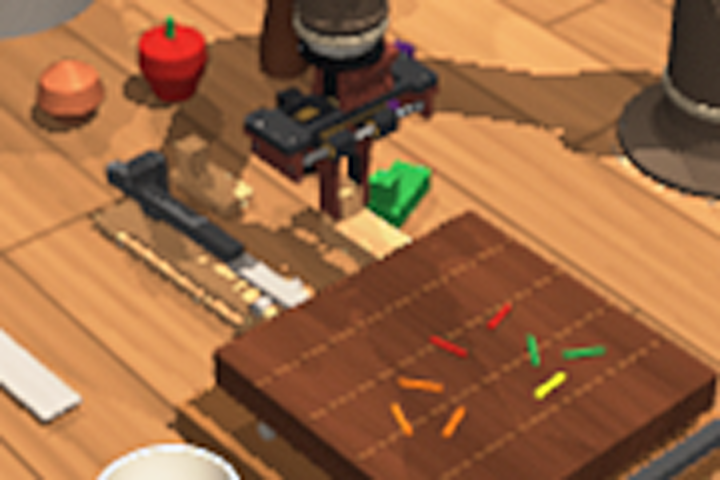

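Side view: bar trapped under the hook (crop 140,170), shim held level in front of the edge (370,230).

```bash
python3 -m pendant '[[[6,0,8],[0,0,0],0.2],[[5,0,8],[0,0,0],0.2],[[0,0,6],[0,0,0],0.2],[[0,0,0],[0,0,0],0.2],[[0,0,0],[0,0,0],0.2]]'
python3 - <<'E'
from h import *
rel([.455,-.051,.0761],Rt(92.1))
X=cloud("top",cams.capture("top")[1])
o=get_obs();Rc=R.from_rotvec(o["orientation"]);B=Rc.inv().apply(X.reshape(-1,3)-o["ee_pos"])
s=(B[:,0]>.02)&(B[:,0]<.085)&(abs(B[:,1])<.035)&(B[:,2]>.01)&(B[:,2]<.03);b=B[s]*1000
print(len(b),np.percentile(b,[1,50,99],axis=0).round(1))
q=b[:,:2];print(np.polyfit(b[:,0],b[:,2],1))
print(X.reshape(-1,3)[s].max(0),X.reshape(-1,3)[s][:,2].mean())
E
```

```text
t: 12.3
ee_pos: [0.4541, -0.0521, 0.0771]
orientation: [-2.179, -2.262, -0.004]
contact_force: [0.7, -0.1, -0.9]
grip_width: 0.0236
finger_force: 25.0
t 12.30 pos [454.1 -52.1  77.1] F [ 0.7 -0.1 -0.9] w 0.0236 f 25.0
 shift mm (tool) [1.  0.9 1. ] turn deg [ 0.09 -0.12  0.05]
136 [[ 45.3 -19.9  15.9]
 [ 58.5  -3.7  20.6]
 [ 69.4  17.7  25.8]]
[-1.03774174e-02  2.13974007e+01]
[0.46997955 0.01753188 0.06275276] 0.05670024183029694
```

```bash
python3 -m pendant '[[[6,0,0.8],[0,0,0],0.2],[[8,0,0],[0,0,0],0.2],[[8,0,0],[0,0,0],0.2],[[8,0,0],[0,0,0],0.2],[[6,0,0],[0,0,0],0.2],[[2,0,0],[0,0,0],0.2],[[0,0,0],[0,0,0],0.2],[[0,0,0],[0,0,0],0.2]]' && python3 -m pendant '[[[1,0,0],[0,0,0],0.2],[[1,0,0],[0,0,0],0.2],[[1,0,0],[0,0,0],0.2],[[0,0,0],[0,0,0],0.2]]'&& python3 -m pendant '[[[1,0,0],[0,0,0],0.2],[[1,0,0],[0,0,0],0.2],[[0,0,0],[0,0,0],0.2]]'
```

```text
t: 13.15
ee_pos: [0.4529, -0.0143, 0.0767]
orientation: [2.179, 2.262, 0.004]
contact_force: [-0.0, -0.0, -0.3]
grip_width: 0.0237
finger_force: 25.0
t: 13.55
ee_pos: [0.4528, -0.011, 0.0767]
orientation: [2.179, 2.262, 0.005]
contact_force: [-0.3, -0.5, -0.7]
grip_width: 0.0241
finger_force: 25.0
t: 13.85
ee_pos: [0.4527, -0.0089, 0.0767]
orientation: [2.179, 2.263, 0.005]
contact_force: [0.1, 0.8, 0.5]
grip_width: 0.0238
finger_force: 25.0
```

```bash
for i in 1; do python3 -m pendant '[[[0.7,0,0],[0,0,0],0.2],[[0.7,0,0],[0,0,0],0.2],[[0,0,0],[0,0,0],0.2]]' 8; python3 -m pendant '[[[0.7,0,0],[0,0,0],0.2],[[0.7,0,0],[0,0,0],0.2],[[0,0,0],[0,0,0],0.2]]'; python3 -m pendant '[[[0.7,0,0],[0,0,0],0.2],[[0.7,0,0],[0,0,0],0.2],[[0,0,0],[0,0,0],0.2]]'; done | egrep 'ee_pos|contact'
```

```text
ee_pos: [0.4527, -0.0076, 0.0768]
contact_force: [-0.7, 0.3, 0.2]
ee_pos: [0.4526, -0.0062, 0.0767]
contact_force: [-0.3, -0.4, -0.7]
ee_pos: [0.4526, -0.0048, 0.0767]
contact_force: [1.0, -0.4, -0.1]
```

```bash
{ python3 -m pendant '[[[0.7,0,0],[0,0,0],0.2],[[0.7,0,0],[0,0,0],0.2],[[0,0,0],[0,0,0],0.2]]'; python3 -m pendant '[[[0.7,0,0],[0,0,0],0.2],[[0.7,0,0],[0,0,0],0.2],[[0,0,0],[0,0,0],0.2]]'; python3 -m pendant '[[[0.7,0,0],[0,0,0],0.2],[[0.7,0,0],[0,0,0],0.2],[[0,0,0],[0,0,0],0.2]]';  } | egrep 'ee_pos|contact'
```

```text
ee_pos: [0.4525, -0.0034, 0.0767]
contact_force: [-0.5, 0.6, -0.2]
ee_pos: [0.4525, -0.002, 0.0768]
contact_force: [-0.3, 0.6, 0.6]
ee_pos: [0.4524, -0.0006, 0.0767]
contact_force: [-0.0, -0.2, -0.6]
```

```bash
{ python3 -m pendant '[[[0.7,0,0],[0,0,0],0.2],[[0.7,0,0],[0,0,0],0.2],[[0,0,0],[0,0,0],0.2]]'; python3 -m pendant '[[[0.7,0,0],[0,0,0],0.2],[[0.7,0,0],[0,0,0],0.2],[[0,0,0],[0,0,0],0.2]]'; } | egrep 'ee_pos|contact'
```

```text
ee_pos: [0.4523, 0.0008, 0.0768]
contact_force: [-0.9, -0.3, -0.6]
ee_pos: [0.4523, 0.0022, 0.0768]
contact_force: [-0.2, 0.5, -1.3]
```

```bash
{ python3 -m pendant '[[[0.7,0,0],[0,0,0],0.2],[[0.7,0,0],[0,0,0],0.2],[[0,0,0],[0,0,0],0.2]]'; python3 -m pendant '[[[0.7,0,0],[0,0,0],0.2],[[0.7,0,0],[0,0,0],0.2],[[0,0,0],[0,0,0],0.2]]'; } | egrep 'ee_pos|contact'
```

```text
ee_pos: [0.4523, 0.0029, 0.0768]
contact_force: [-0.3, -2.8, 1.0]
ee_pos: [0.4524, 0.0032, 0.077]
contact_force: [1.2, -7.4, 3.5]
```

```bash
{ python3 -m pendant '[[[0.7,0,0],[0,0,0],0.2],[[0.7,0,0],[0,0,0],0.2],[[0,0,0],[0,0,0],0.2]]'; python3 -m pendant '[[[0.7,0,0],[0,0,0],0.2],[[0.7,0,0],[0,0,0],0.2],[[0,0,0],[0,0,0],0.2]]'; } | egrep 'ee_pos|contact'
```

```text
ee_pos: [0.4525, 0.004, 0.0771]
contact_force: [0.2, -10.3, 5.0]
ee_pos: [0.4525, 0.0052, 0.0772]
contact_force: [0.8, -10.2, 4.9]
```

```bash
python3 -m pendant '[[[-0.6,0,0.7],[0,0,0],0.2],[[0,0,0.7],[0,0,0],0.2],[[0,0,0.7],[0,0,0],0.2],[[0,0,0],[0,0,0],0.2]]'; python3 -m pendant '[[[0,0,0.6],[0,0,0],0.2],[[0,0,0],[0,0,0],0.2]]';  python3 - <<'E'
from h import *
rel([.4525,.0045,.0746],Rt(92.1))
p,d=cams.capture("side");cv2.imwrite("pics/s3.png",cv2.resize(p[170:250,230:350],None,fx=6,fy=6,interpolation=cv2.INTER_CUBIC))
E
```

```text
t: 17.85
ee_pos: [0.4525, 0.0054, 0.075]
orientation: [2.18, 2.259, 0.003]
contact_force: [0.4, -7.3, 4.6]
grip_width: 0.0239
finger_force: 8.0
t: 18.05
ee_pos: [0.4526, 0.0055, 0.0744]
orientation: [2.18, 2.259, 0.003]
contact_force: [0.4, -7.2, 4.2]
grip_width: 0.0235
finger_force: 8.0
t 18.05 pos [452.6   5.5  74.4] F [ 0.4 -7.2  4.2] w 0.0235 f 8.0
 shift mm (tool) [-1.  -0.2 -0.2] turn deg [ 0.18  0.   -0.04]
```

View pics/s3.png

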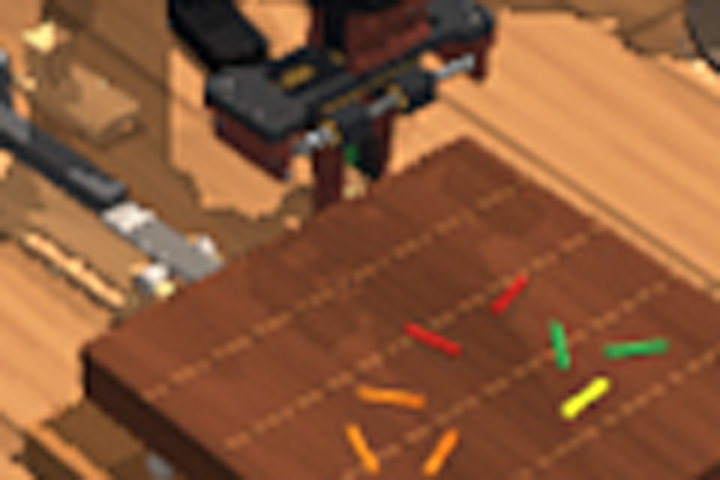

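```bash
python3 -m pendant '[[[-0.3,0,0],[0,0,0],0.2],[[0,0,0],[0,0,0],0.2],[[0,0,0],[0,0,0],0.35],[[0,0,0],[0,0,0],0.45],[[0,0,0],[0,0,0],0.45],[[0,0,-25],[0,0,0],0.45],[[-35,0,-40],[0,0,0],0.45],[[-45,0,-20],[0,0,0],0.45],[[-40,20,0],[0,0,0],0.45],[[0,0,0],[0,0,0],0.45]]'
python3 - <<'E'
from h import *
p,d=cams.capture("top");cv2.imwrite("pics/t3.png",cv2.resize(p[130:280,250:430],None,fx=4,fy=4,interpolation=cv2.INTER_CUBIC))
X=cloud("top",d)
Q=X[205:260,284:310].reshape(-1,3);
for lo,hi in((.046,.062),(.074,.096)):
    q=Q[(Q[:,2]>lo)&(Q[:,2]<hi)];print(len(q),q.mean(0).round(4),q.min(0).round(4),q.max(0).round(4))
b=tilt(d);a=tilt(np.load('pics/top0.npy'));print(a[1]-b[1])
barpose(0,-.5,.09,gap=0)
E
```

```text
t: 19.1
ee_pos: [0.4783, -0.1161, 0.1572]
orientation: [2.185, 2.252, 0.006]
contact_force: [-0.7, -0.6, -0.3]
grip_width: 0.0398
finger_force: 0.0
78 [0.4538 0.0075 0.0541] [ 0.4349 -0.0075  0.0495] [0.473  0.0176 0.0591]
71 [0.4533 0.0029 0.0847] [ 0.4425 -0.0066  0.0791] [0.4637 0.0123 0.0898]
0.03942384172133413
t 19.15 pos [ 477.  -112.8  156.5] F [-0.   0.6 -0.1] w 0.0394 f 0.0
 shift mm (tool) [-49.5  82.7  85.4] turn deg [ 0.19  0.4  -1.13]
 target [ 0.5615 -0.1594  0.0713]
```

View pics/t3.png

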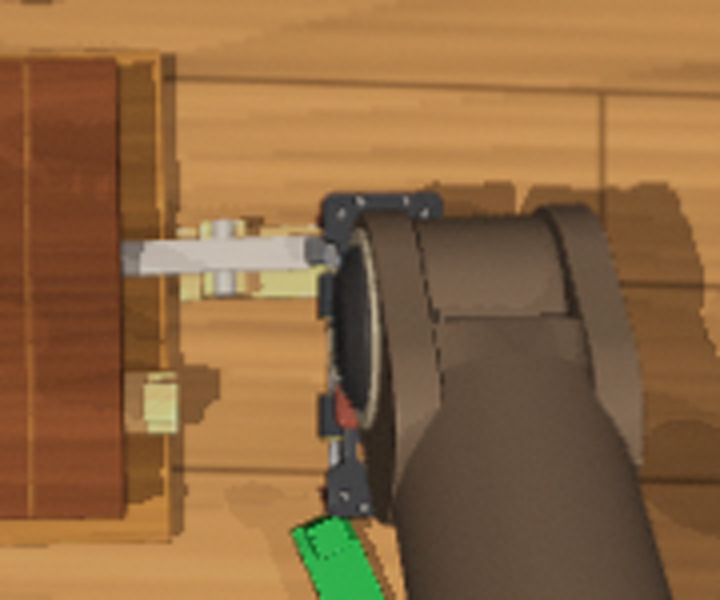

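Top view: shim seated at crop (160,402), tab 3 mm off as expected, flat; block still up on the trapped bar. Back to the bar.

```bash
python3 -m pendant '[[[-25,40,0],[0,0,-0.5],0.5],[[-25,42,5],[0,0,-0.5],0.5],[[0,0,0],[0,0,0],0.5],[[0,0,0],[0,0,0],0.5]]'
python3 - <<'E'
from h import *
barpose(0,-.5,.09,gap=0)
E
```

```text
t: 19.55
ee_pos: [0.5601, -0.1552, 0.1502]
orientation: [-2.156, -2.281, -0.005]
contact_force: [-0.5, 0.0, -0.2]
grip_width: 0.044
finger_force: 0.0
t 19.55 pos [ 560.1 -155.2  150.2] F [-0.5  0.  -0.2] w 0.0440 f 0.0
 shift mm (tool) [-4.6  1.2 78.8] turn deg [0.02 0.26 0.21]
 target [ 0.5615 -0.1594  0.0713]
```

```bash
python3 -m pendant '[[[-4,1.5,35],[0,0.3,0.2],0.5],[[0,0,30],[0,0,0],0.5],[[0,0,12],[0,0,0],0.5],[[0,0,0],[0,0,0],0.5],[[0,0,0],[0,0,0],0]]' 8; python3 -m pendant '[[[0,0,0],[0,0,0],0],[[0,0,0],[0,0,0],0],[[0,0,0],[0,0,0],0],[[0,0,0],[0,0,0],0]]' 40;  python3 - <<'E'
from h import *
barpose(0,-.5,.09,gap=0)
barpose(0,-1.8,.09,gap=0)
E
```

```text
t: 20.05
ee_pos: [0.5625, -0.1597, 0.0758]
orientation: [-2.16, -2.277, -0.011]
contact_force: [0.6, -0.8, 0.5]
grip_width: 0.0395
finger_force: 0.0
t: 20.45
ee_pos: [0.5621, -0.1608, 0.0753]
orientation: [-2.161, -2.276, -0.01]
contact_force: [-1.5, -0.7, 4.2]
grip_width: 0.0176
finger_force: 40.0
t 20.45 pos [ 562.1 -160.8   75.3] F [-1.5 -0.7  4.2] w 0.0176 f 40.0
 shift mm (tool) [ 1.3 -0.5  4. ] turn deg [ 0.15  0.14 -0.04]
 target [ 0.5615 -0.1594  0.0713]
t 20.45 pos [ 562.1 -160.8   75.3] F [-1.5 -0.7  4.2] w 0.0176 f 40.0
 shift mm (tool) [ 0.7 -0.5  6.7] turn deg [ 0.15  1.44 -0.04]
 target [ 0.5616 -0.16    0.0686]
```

```bash
python3 -m pendant '[[[0,0,0],[0,0,0],0.4],[[0,0,0],[0,0,0],0.4],[[1,0,4.5],[0,0,0],0.4],[[0,0,0],[0,0,0],0.3],[[0,0,0],[0,0,0],0],[[0,0,0],[0,0,0],0],[[0,0,0],[0,0,0],0]]' 50;  python3 - <<'E'
from h import *
barpose(0,-.5,.09,gap=0)
E
```

```text
t: 21.15
ee_pos: [0.5619, -0.1594, 0.0699]
orientation: [-2.16, -2.276, -0.01]
contact_force: [0.1, 0.5, -2.5]
grip_width: 0.0175
finger_force: 50.0
t 21.15 pos [ 561.9 -159.4   69.9] F [ 0.1  0.5 -2.5] w 0.0175 f 50.0
 shift mm (tool) [ 0.  -0.4 -1.4] turn deg [ 0.11  0.1  -0.01]
 target [ 0.5615 -0.1594  0.0713]
```

```bash
python3 -m pendant '[[[0,0,1.4],[0,0.65,0],0],[[0,0,1.4],[0,0.65,0],0],[[0,0,0],[0,0,0],0],[[0,0,0],[0,0,0],0]]'; python3 -m pendant '[[[0,4,0.1],[0,0,-1.9],0],[[0,4,0.1],[0,0,-1.9],0],[[0,4,0],[0,0,-1.9],0],[[-0.3,4,0],[0,0,-1.9],0],[[0,0,0],[0,0,0],0],[[0,0,0],[0,0,0],0]]';  python3 - <<'E'
from h import *
p,d=cams.capture("top");b=tilt(d);a=tilt(np.load('pics/top0.npy'));print(a[1]-b[1])
T=(0,-.031,.019)
barpose(7.6,-1.8,.09,gap=0,tcp=T)
barpose(7.6,5,.09,gap=0,tcp=T)
E
```

```text
t: 21.55
ee_pos: [0.562, -0.1597, 0.0674]
orientation: [-2.15, -2.263, -0.034]
contact_force: [-4.0, -1.2, 4.2]
grip_width: 0.0175
finger_force: 50.0
t: 22.15
ee_pos: [0.5794, -0.1578, 0.0675]
orientation: [-1.997, -2.403, -0.04]
contact_force: [1.9, 1.2, 2.8]
grip_width: 0.0178
finger_force: 49.9
0.0449605218138448
t 22.20 pos [ 579.4 -157.8   67.6] F [1.7 0.1 2.3] w 0.0178 f 49.9
 shift mm (tool) [ 0.  -1.8  0.4] turn deg [ 0.51  0.14 -0.04]
 target [ 0.5776 -0.1581  0.0672]
t 22.20 pos [ 579.4 -157.8   67.6] F [1.7 0.1 2.3] w 0.0178 f 49.9
 shift mm (tool) [  4.   -1.7 -13.8] turn deg [ 0.5  -6.66 -0.07]
 target [ 0.5769 -0.1545  0.0814]
```

```bash
python3 -m pendant '[[[0.2,0,-1.4],[0,-0.67,0],0],[[0.2,0,-1.4],[0,-0.67,0],0],[[0.2,0,-1.4],[0,-0.67,0],0],[[0.3,0,-1.4],[0,-0.67,0],0],[[0.4,0,-1.4],[0,-0.67,0],0],[[0.4,0,-1.4],[0,-0.67,0],0],[[0.4,0,-1.4],[0,-0.67,0],0],[[0.4,0,-1.4],[0,-0.67,0],0],[[0.5,0,-1.4],[0,-0.67,0],0],[[0.5,0,-1.4],[0,-0.67,0],0],[[0,0,0],[0,0,0],0],[[0,0,0],[0,0,0],0]]';  python3 - <<'E'
from h import *
p,d=cams.capture("top");b=tilt(d);a=tilt(np.load('pics/top0.npy'));print(a[1]-b[1])
T=(0,-.031,.019)
barpose(7.6,7,.09,gap=.001,tcp=T)
barpose(7.6,7,.15,gap=.001,tcp=T)
E
```

```text
t: 23.4
ee_pos: [0.576, -0.1543, 0.0803]
orientation: [1.963, 2.362, -0.081]
contact_force: [0.9, -0.1, -2.0]
grip_width: 0.0178
finger_force: 49.9
0.01985611442655745
t 23.45 pos [ 576.1 -154.3   80.3] F [-0.3  0.2 -2.2] w 0.0173 f 49.9
 shift mm (tool) [ 0.6  0.8 -6.3] turn deg [ 0.21 -2.01 -0.07]
 target [ 0.5767 -0.153   0.0865]
t 23.45 pos [ 576.1 -154.3   80.3] F [-0.3  0.2 -2.2] w 0.0173 f 49.9
 shift mm (tool) [-59.4   0.9  -8.4] turn deg [ 0.21 -2.01 -0.07]
 target [ 0.5876 -0.2116  0.0938]
```

```bash
python3 -m pendant '[[[0.3,0,-3.1],[0,-1,0],0],[[0.3,0,-3.1],[0,-1,0],0],[[-5,0,0],[0,0,0],0],[[-10,0,0],[0,0,0],0],[[-15,0,0],[0,0,0],0],[[-20,0,0],[0,0,0],0],[[-15,0,0],[0,0,0],0],[[0,0,-25],[0,0,0],0],[[0,0,-25],[0,0,0],0],[[0,0,0],[0,0,0],0]]';  python3 - <<'E'
from h import *
p,d=cams.capture("top");b=tilt(d);a=tilt(np.load('pics/top0.npy'));print(a[1]-b[1])
rel([.668,-.245,.07],Rt(95))
E
```

```text
t: 24.45
ee_pos: [0.5895, -0.212, 0.148]
orientation: [1.943, 2.333, -0.108]
contact_force: [0.7, 0.1, -3.6]
grip_width: 0.0178
finger_force: 49.9
0.01994367490135411
t 24.50 pos [ 588.4 -211.9  146. ] F [ 0.3 -0.4 -5.3] w 0.0179 f 49.9
 shift mm (tool) [-37.1  71.6  81.9] turn deg [0.87 7.09 5.43]
```

```bash
python3 -m pendant '[[[-15,35,0],[0.4,3.5,2.7],0],[[-15,37,0],[0.4,3.5,2.7],0],[[0,0,30],[0,0,0],0],[[0,0,35],[0,0,0],0],[[0,0,0],[0,0,0],0],[[0,0,0],[0,0,0],0]]';  python3 - <<'E'
from h import *
rel([.664,-.240,.021],Rt(95))
E
```

```text
t: 25.1
ee_pos: [0.662, -0.2289, 0.0813]
orientation: [-2.118, -2.315, 0.005]
contact_force: [0.5, 0.6, -2.8]
grip_width: 0.0178
finger_force: 49.9
t 25.10 pos [ 662.  -228.9   81.3] F [ 0.5  0.6 -2.8] w 0.0178 f 49.9
 shift mm (tool) [-11.3   1.3  60.2] turn deg [-0.29 -0.05  0.1 ]
```

```bash
python3 -m pendant '[[[-10,1,20],[-0.3,0,0],0],[[0,0,20],[0,0,0],0],[[0,0,12],[0,0,0],0],[[0,0,4],[0,0,0],0],[[0,0,0],[0,0,0],0],[[0,0,0],[0,0,0],0]]'; python3 -m pendant '[[[0,0,2],[0,0,0],0],[[0,0,2],[0,0,0],0],[[0,0,0],[0,0,0],0],[[0,0,0],[0,0,0],0]]'
```

```text
t: 25.7
ee_pos: [0.666, -0.2385, 0.0283]
orientation: [2.117, 2.315, 0.005]
contact_force: [-0.4, -0.9, -3.5]
grip_width: 0.0177
finger_force: 49.9
t: 26.1
ee_pos: [0.6651, -0.2387, 0.0229]
orientation: [2.119, 2.316, 0.004]
contact_force: [-0.4, -0.2, -4.1]
grip_width: 0.0176
finger_force: 49.9
```

```bash
python3 -m pendant '[[[0,0,1.5],[0,0,0],0],[[0,0,1],[0,0,0],0],[[0,0,0],[0,0,0],0],[[0,0,0],[0,0,0],0]]'; python3 -m pendant '[[[0,0,0.8],[0,0,0],0],[[0,0,0],[0,0,0],0],[[0,0,0],[0,0,0],0.1],[[0,0,0],[0,0,0],0.4],[[0,0,0],[0,0,0],0.5],[[0,0,0],[0,0,0],0.5],[[0,0,-30],[0,0,0],0.5],[[0,0,-45],[0,0,0],0.5],[[-20,0,-45],[0,0,0],0.5],[[-40,0,-10],[0,0,0],0.5],[[0,0,0],[0,0,0],0.5],[[0,0,0],[0,0,0],0.5]]'
python3 - <<'E'
from h import *
p,d=cams.capture("top");b=tilt(d);a=tilt(np.load('pics/top0.npy'));print(a[1]-b[1])
cv2.imwrite("pics/t4.png",p)
X=cloud("top",d);Q=X[205:260,284:310].reshape(-1,3)
q=Q[(Q[:,2]>.074)&(Q[:,2]<.096)];print("tab",len(q),q.mean(0).round(4))
E
```

```text
t: 26.5
ee_pos: [0.6651, -0.2386, 0.0203]
orientation: [2.119, 2.316, 0.004]
contact_force: [-0.4, -0.2, -4.0]
grip_width: 0.0178
finger_force: 49.9
t: 27.7
ee_pos: [0.6697, -0.3, 0.1499]
orientation: [2.121, 2.313, 0.004]
contact_force: [0.8, -0.1, -1.2]
grip_width: 0.0443
finger_force: 0.0
0.020527011656164204
tab 72 [0.4532 0.0029 0.0842]
```

View pics/t4.png

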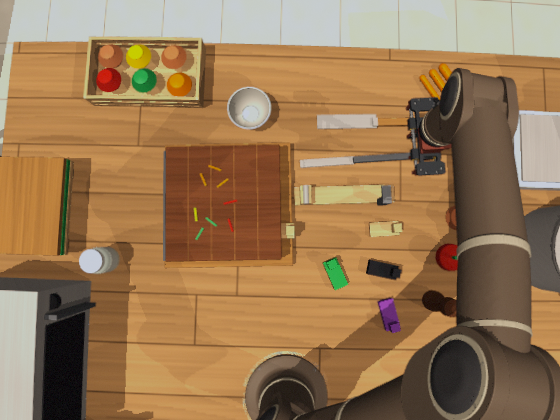

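Top view: the bar lies free at (300..415,160), clear of the block. The shim is home at (290,230), the block sits level (0.0205 rad), and the bystanders are where they were. Handing in.

```bash
python3 -c "
from workcell import workorder
print(workorder.job_done())"
```

```text
the job is handed in; nothing more can be done
None
```

The job is handed in, with no verdict returned. The block rests level on the thick shim (about 0.0205 rad), its nose felt against the stop rail at about 10 N. The bar lies free on the worktop clear of the block, and the bystanders look unmoved.

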